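Steady the rocking jar stand by its two screw feet

TASK

The low teak stand under the lidded onggi jar rocks and leans because its two front screw feet are set wrong; the left one stands on a stone tile. Turn the black knobs over the two front feet (clockwise from above screws a foot down and makes it longer) until the stand is level and all four feet rest firmly so that it no longer wobbles. Leave the jar with its lid where it is on the stand, do not shift the stand, and do not disturb the tamper, bowl, scoop and rack around it.

Things in the scene. Friction and masses are not known exactly. Their poses are not given: they have to be found in the camera images.
- mat: flat bamboo mat 460 x 660 x 4 mm, fixed to the bench; all the things stand on its top, which is 4 mm above the bench top (z = 0.004). Origin: centre of its underside.
- stand: loose teak stand, 1.5 kg: board 230 (x) by 320 (y) mm, 40 to 60 mm above its origin. Origin: under its centre, level with the rear feet's undersides; z is the board's normal, -x its front. Four round feet, 32 mm diameter, at x = +-85, y = +-130 mm: the rear two (+x) are fixed, the front two (-x) are screws. Properly set, it is level with its origin at z = 0.004.
- stand_top (a point): centre of the board's upper face, 60 mm above the stand's origin; same axes as the stand
- rear_left_tip (a point): centre of the underside of the fixed rear foot at +y
- rear_right_tip (a point): centre of the underside of the fixed rear foot at -y
- left_tip (a point): centre of the underside of the left (+y) screw foot, which stands over the tile
- right_tip (a point): centre of the underside of the right (-y) screw foot, which stands over the mat
- left_knob (a point): middle of the left knob: upright black cylinder, 34 mm diameter, 28 mm tall, 88 mm above that foot's underside. Knob, shaft and foot are one piece that turns and moves along its axis. The knob's lower edge is 14 mm above the board when the foot is as long as the rear feet, more when shorter.
- right_knob (a point): middle of the right knob, the same as the left one
- left_screw (a joint): turn of the left screw foot (rad), positive = clockwise from above = foot gets longer, 12 mm for each full turn (1.91 mm per rad). At 4.712 the foot is exactly as long as the fixed rear feet (at 0, 9 mm shorter). Range 0 to 7.3. It turns with about 0.06 N m of friction and stays where it is left.
- right_screw (a joint): turn of the right screw foot, the same as the left one
- tile_top (a point): centre of the upper face of the flat stone tile, 70 x 70 mm, fixed under the left screw foot; it is 2 to 8 mm higher than the mat's top
- jar: dark onggi jar standing on the stand, 112 mm outer diameter at most, 112 mm tall (about 143 mm with its lid), 0.8 kg. Origin: centre of its underside.
- lid: loose dark ceramic lid on the jar, 100 mm diameter, with a knob. Origin: centre of the plane on which it lies on the jar's rim, 112 mm above the jar's origin.
- tamper: clear acrylic tamper standing upright on the mat near the left knob, 195 mm tall, 48 mm diameter at its foot, 36 mm at its top. Origin: centre of its underside.
- rack: fixed screw clamp with bamboo mat rack near the right knob. Origin: centre under the clamp's post, 26 x 26 mm, 210 mm tall; a bamboo panel 12 mm thick and 155 mm tall runs from the post to y = -190 mm in its frame, with a second leaf sloping from its top towards its -x side, out to x = -60 mm.
- bowl: stainless steel bowl standing on the mat, 130 mm diameter, 55 mm tall. Origin: centre of its underside.
- scoop: orange plastic scoop lying on the mat, about 170 mm long (its x) by 50 mm, 31 mm tall. Origin: on the mat, near its middle.
There are look-alikes about, which are no part of the job. Leave any orange look-alike of the jar alone.

How it is judged:
By the outcome, as a careful person would: the job done as asked, in the order asked, and still so for the second after the job is handed in, with the robot touching nothing.
It also fails if it takes over 69 s, if anything falls off the work surface, if the arm or the gripper's body presses on something with over 40 N, if the wrist force passes 120 N, or if a joint passes its speed limit or range.

ROBOT

A 7-joint arm with a two-finger parallel gripper is mounted at the origin on the work surface. World frame = base frame: x ahead of the robot, y to its left, z up, the work surface at z = 0. Lengths are in m, angles in rad, forces in N, time in s.
With the tool pointing down it reaches from about 0.35 to 0.9 m from the base axis. Payload 8.1 kg.
Tool frame: the origin (TCP) lies between the finger pads; the fingertips stand ahead of it and the grasp point (between the pads) is the TCP (arm.nose_length is the z of the fingertips in the tool frame, in m); z points along the fingers, y is the line along which they close (so a half turn about z gives the same grasp; the last joint's range is limited). The gripper opens to 92 mm and grips with 3 to 60 N. Pads are 19 mm wide; open, the fingers measure 130 mm over their backs; the gripper's body (75 mm by 190 mm) begins 47 mm behind the grasp point.
Start: joints at [-0.103, 0.434, 0.025, 1.573, -0.012, 1.134, -0.075], TCP at [0.625, -0, 0.246] pointing down, gripper open.
Joint ranges: [-2.62, 2.62], [-0.44, 2.09], [-1.27, 1.32], [0.08, 2.57], [-1.32, 4.46], [0.12, 2], [-2.74, 2.74]. Speed limits (rad/s): [2.22, 2.22, 3.01, 3.01, 3.14, 3.14, 3.14].

INTERFACE

Orientations are given as a rotation vector (axis times angle).
In Python, from cell import sensors, optics, arm gives the robot as it stands.
- The arm moves only by the tool arm_command, never from a script. Its argument "deltas" is one flat list of numbers, 7 for each row, row after row: the turn, a rotation vector about the world's x, y, z as a fraction of full scale, then the shift along the world's x, y, z as a fraction of full scale, then the finger opening in mm, from 0 to 91.8. In form: [wx, wy, wz, dx, dy, dz, fingers, wx, wy, wz, dx, dy, dz, fingers, ...]. A call has 1 to 20 rows; each row is the pose to reach, as a shift and turn from the pose commanded when the call began; what a row does not reach only later rows make up. Full scale, the value 1, is 1 m for a shift and 90 degrees for a turn. A row lasts 1/10 s, in which the tool goes at most 50 mm and 8.59 degrees, less where a joint would pass 70% of its speed; a pose out of reach is approached as far as the arm can. A call with a number of a shift or a turn outside -1 to 1 is refused whole. A call with a gripper value outside its range is refused whole. The fingers move at their own pace and stop on an object; "force" is the grip in N (left out, the last holds). Time passes only in rows, so rows that repeat a pose let the fingers close. It gives the time, the measured TCP pose, the force, the opening and the grip force at its end, in the units of the state.
- sensors.observe(): the state, without advancing time (a new reading comes with each control period).
- optics.get_image(name): name is "scene" or "side" or "wrist"; returns the picture (420x560x3 uint8, blue, green, red); there is no depth.
- optics.calibration(name): a dict with "camera_matrix" (3x3 intrinsics, pixels), "rvec" (rotation vector, rad) and "tvec" (3), from world to camera coordinates, as OpenCV has them. Camera axes: x right, y down, z forward; pixel columns grow to the right and rows downward; lengths in m; the calibration is good to about 2 mm. A picture is of the moment at which its call begins: read the wrist's pose just before it. calibration takes no time and is no camera call; for the wrist camera it gives the pose at the moment of the call.
- arm.sign_off(): hands the job in; it is judged then, once.
The state is a dict: "clock": time; "joints": joint angles; "dq": joint speeds; "joint_efforts": joint torques, N m; "position": TCP position; "ee_rot": TCP orientation; "force": force on the tool from outside, world axes, zero at the start; "ft_torque": the same for the moment, N m; "width": opening from 0.0 (shut) to 1.0 (fully open); "gripper_force": force on a finger pad.
Only numpy, scipy, OpenCV 4.12 (cv2) and the standard library are available. Lean on these libraries where they do the work, as an engineer would, in place of code of your own. Each camera call takes 0.05 s, during which the arm holds its last target. There are 200 camera calls.

## Working session

There is one attempt and no reset: what is moved stays moved. The work goes in short steps, Python scripts to look and compute and a tool call to move; the robot and the scene stay as the last step left them, time stands still between calls to the robot, and variables do not carry over. Pictures are saved under pics/ and viewed, at most 10 in all, crops included, and the job is handed in when it is done.

Besides the shell and the picture viewer there is one more tool, called after "Call:" as name(argument=value, ...) on one line, values as JSON. arm_command: Moves the arm, as the interface text tells. Its arguments: {"type":"object","properties":{"deltas":{"type":"array","items":{"type":"number"}},"force":{"type":"number"}},"required":["deltas"]}

```bash
mkdir -p pics
python3 - <<'E'
from cell import sensors, optics, arm
import cv2, numpy as np
a=optics.get_image("scene");b=optics.get_image("side")
cv2.imwrite("pics/scene.png",a);cv2.imwrite("pics/side.png",b)
for n in("scene","side"):
    c=optics.calibration(n);R=cv2.Rodrigues(np.array(c["rvec"]))[0];print(n,c["camera_matrix"],(-R.T@np.array(c["tvec"]).ravel()).round(3))
print(arm.nose_length,sensors.observe())
E
```

```text
scene [[418.23022795   0.         283.55586183]
 [  0.         418.23022795 214.19816608]
 [  0.           0.           1.        ]] [ 0.888 -0.47   0.826]
side [[523.34913562   0.         275.10804645]
 [  0.         523.34913562 214.96463641]
 [  0.           0.           1.        ]] [0.314 1.036 1.009]
0.019 {'clock': 0.1, 'joints': array([-0.10259739,  0.43515406,  0.0249959 ,  1.57397567, -0.01159067,
        1.13399776, -0.07510499]), 'dq': array([-1.09223976e-03, -2.45079374e-03,  1.40405284e-03, -3.88299317e-03,
       -4.84521796e-05,  6.22061732e-04,  6.16337857e-04]), 'joint_efforts': array([ 2.76666542e-03, -6.69124532e+01,  9.87763703e-01, -3.15145969e+01,
       -6.05509384e-02,  3.73947364e-02,  1.19628339e-04]), 'position': array([ 6.24584456e-01, -6.66901529e-05,  2.45034998e-01]), 'ee_rot': array([-2.22092547e+00, -2.22071899e+00,  1.69569059e-03]), 'force': array([-0.27317866, -0.37483758, -0.37493984]), 'ft_torque': array([ 0.00455142,  0.01388731, -0.07715275]), 'gripper_force': 0.0, 'width': 0.9982547472803502}
```

View pics/scene.png

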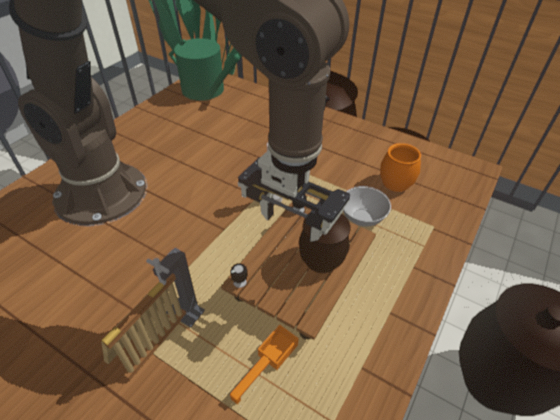

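View pics/side.png

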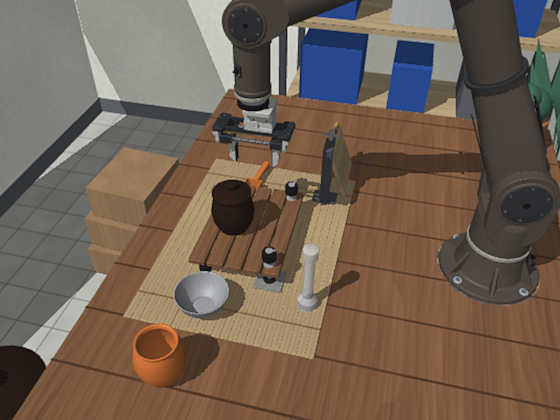

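The side view shows the left knob at about (269,257) above the tile at (270,283). The right knob is at (291,190), the tamper at (309,275), the rack at (335,165), the jar at (232,207) and the bowl at (201,295). In the scene view the right knob is at (239,272), and the gripper hides the left one. Possible mix-ups are the orange jar (158,355 in side), the big jars on the floor, and the tamper top (310,250) for a knob. The two black knobs on the board's front edge are the ones I want, so I'll check them up close.

Run:
```python
from cell import sensors, optics, arm
import cv2, numpy as np
b=cv2.imread("pics/side.png");w=optics.get_image("wrist");cv2.imwrite("pics/wrist.png",w)
s=cv2.resize(b[165:315,180:360],None,fx=2.4,fy=2.4,interpolation=cv2.INTER_CUBIC)
w2=cv2.resize(w,(360,270))
o=np.zeros((640-40,800,3),np.uint8);o[:360,:432]=s;o[:270,435:795]=w2
a=cv2.imread("pics/scene.png");t=cv2.resize(a[230:340,190:350],None,fx=2.1,fy=2.1,interpolation=cv2.INTER_CUBIC);o[365:365+t.shape[0],:t.shape[1]]=t
cv2.imwrite("pics/c1.png",o)
```

```text
(no output)
```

View pics/c1.png

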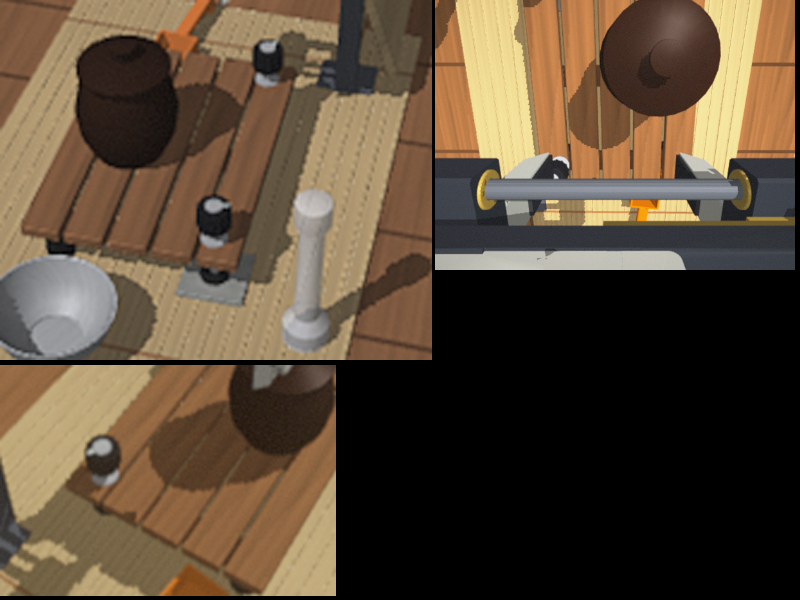

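The crops confirm both black knobs on the board's front edge, and each has a white mark. Next I'll work out the positions.

```bash
cat > h.py <<'E'
from cell import sensors, optics, arm
import cv2, numpy as np
def ray(n,p,c=None):
    c=c or optics.calibration(n);K=np.array(c["camera_matrix"]);R=cv2.Rodrigues(np.array(c["rvec"]))[0];t=np.array(c["tvec"]).ravel()
    d=R.T@np.linalg.inv(K)@np.array([p[0],p[1],1.]);return -R.T@t,d/np.linalg.norm(d)
def onz(n,p,z,c=None):
    o,d=ray(n,p,c);return (o+d*(z-o[2])/d[2]).round(4)
def tri(n1,p1,n2,p2):
    o,d=ray(n1,p1);q,e=ray(n2,p2);A=np.stack([d,-e],1);s=np.linalg.lstsq(A,q-o,rcond=None)[0]
    x,y=o+s[0]*d,q+s[1]*e;return ((x+y)/2).round(4),np.linalg.norm(x-y).round(4)
E
python3 - <<'E'
from h import *
f=lambda p:(p[0]/2.4+180,p[1]/2.4+165)
print("Lknob",onz("side",f((213,216)),.094));print("Rknob",onz("side",f((267,55)),.094))
print("Rtri",tri("side",f((267,55)),"scene",(239,273)))
print("tile",[onz("side",f(p),.009) for p in((177,295),(243,304),(255,255))])
print("board corners",[onz("side",f(p),.064) for p in((22,230),(235,262),(292,82))])
print("tamper top",onz("side",f((314,197)),.199),"foot",onz("side",f((306,330)),.012))
print("rack base",onz("side",f((348,78)),.01))
print("jar base",onz("side",f((132,160)),.064),"lid knob",onz("side",f((121,45)),.205))
print("post top scene",onz("scene",(172,256),.21),"post base scene",onz("scene",(192,318),.004),"post top side",onz("side",(330,135),.21))
print("leaf side",onz("side",(340,127),.16),onz("side",(352,190),.1))
print("lid knob wrist",onz("wrist",((668-435)*560/360,57*420/270),.2))
E
```

```text
Lknob [0.5383 0.188  0.094 ]
Rknob [ 0.5424 -0.077   0.094 ]
Rtri (array([ 0.5419, -0.0703,  0.0991]), np.float64(0.0017))
tile [array([0.5668, 0.2274, 0.009 ]), array([0.498 , 0.2223, 0.009 ]), array([0.5013, 0.1537, 0.009 ])]
board corners [array([0.7307, 0.2276, 0.064 ]), array([0.5083, 0.2163, 0.064 ]), array([ 0.5106, -0.0718,  0.064 ])]
tamper top [0.43   0.2398 0.199 ] foot [0.4283 0.2419 0.012 ]
rack base [ 0.4561 -0.1598  0.01  ]
jar base [0.6523 0.1003 0.064 ] lid knob [0.6638 0.0792 0.205 ]
post top scene [ 0.4681 -0.1662  0.21  ] post base scene [ 0.4814 -0.1703  0.004 ] post top side [ 0.461  -0.1894  0.21  ]
leaf side [ 0.4484 -0.3164  0.16  ] [ 0.3768 -0.1022  0.1   ]
lid knob wrist [0.6664 0.078  0.2   ]
```

Call:
arm_command(deltas=[0, 0, 0, -0.04, -0.015, -0.04, 0, 0, 0, 0, -0.08, -0.03, -0.08, 0, 0, 0, 0, -0.08, -0.03, -0.12, 0, 0, 0, 0, -0.08, -0.03, -0.145, 0, 0, 0, 0, -0.08, -0.03, -0.145, 0, 0, 0, 0, -0.08, -0.03, -0.145, 0, 0, 0, 0, -0.08, -0.03, -0.145, 0], force=20)

```text
clock: 0.85
position: [0.5467, -0.0298, 0.1024]
ee_rot: [2.22, 2.22, 0.003]
force: [0.8, -0.6, 0.6]
width: 0.438
gripper_force: 0.0
```

Run:
```python
from h import *
w=optics.get_image("wrist");s=optics.get_image("side");c=optics.calibration("wrist");print(ray("wrist",(280,210)),c["camera_matrix"])
cv2.imwrite("pics/w2.png",w);o=np.zeros((420,800,3),np.uint8);o[:,:560]=w
o[:240,560:]=cv2.resize(s[165:315,200:350],(240,240));cv2.imwrite("pics/c2.png",o)
st=sensors.observe();print(st["position"],st["force"],st["width"])
```

```text
(array([0.54649892, 0.0418348 , 0.24010135]), array([ 0.0085081 , -0.29263969, -0.95618493])) [[354.81278693   0.         278.30699027]
 [  0.         354.81278693 201.87516165]
 [  0.           0.           1.        ]]
[ 0.54648884 -0.02981214  0.10239006] [0.3825562  0.06743059 0.48222286] 0.35520127505817456
```

View pics/c2.png

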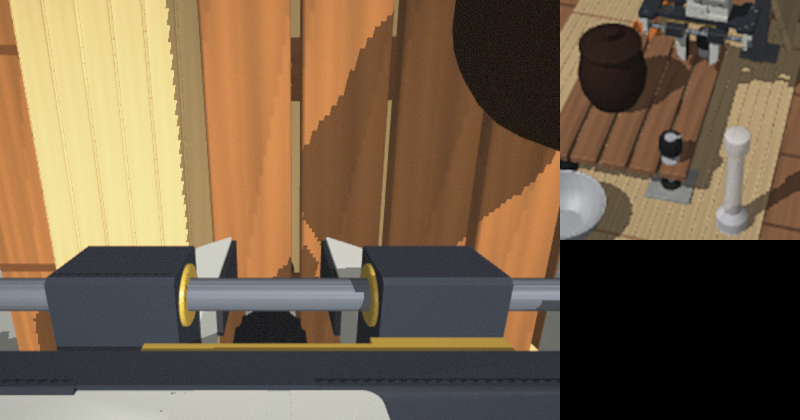

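The crop shows the right knob under the palm at about (268,330), with the fingers on either side and the board's front edge near column 195. Now I'll feel the board's height at the front right.

Call:
arm_command(deltas=[0, 0, 0, 0, 0, -0.01, 0, 0, 0, 0, 0, 0, -0.015, 0, 0, 0, 0, 0, 0, -0.018, 0, 0, 0, 0, 0, 0, -0.021, 0, 0, 0, 0, 0, 0, -0.021, 0])

```text
clock: 1.45
position: [0.5466, -0.0303, 0.0802]
ee_rot: [2.22, 2.219, 0.003]
force: [2.0, -0.6, 5.2]
width: 0.004
gripper_force: 2.6
```

Call:
arm_command(deltas=[0, 0, 0, 0, 0, -0.001, 0, 0, 0, 0, 0, 0, -0.001, 0, 0, 0, 0, 0, 0, -0.001, 0])

```text
clock: 1.75
position: [0.5466, -0.0304, 0.0799]
ee_rot: [2.22, 2.219, 0.003]
force: [-0.4, -0.5, 10.5]
width: 0.004
gripper_force: 5.9
```

Call:
arm_command(deltas=[0, 0, 0, 0, 0, -0.001, 0, 0, 0, 0, 0, 0, -0.001, 0, 0, 0, 0, 0, 0, -0.001, 0])

```text
clock: 2.05
position: [0.5465, -0.0304, 0.0796]
ee_rot: [2.22, 2.219, 0.004]
force: [-3.6, -0.5, 22.3]
width: 0.007
gripper_force: 10.7
```

Call:
arm_command(deltas=[0, 0, 0, 0, 0, 0.03, 0, 0, 0, 0, 0.05, -0.02, 0.03, 0, 0, 0, 0, 0.1, -0.04, 0.03, 0, 0, 0, 0, 0.15, -0.04, 0.025, 0, 0, 0, 0, 0.165, -0.04, 0.012, 0, 0, 0, 0, 0.165, -0.04, 0.007, 0, 0, 0, 0, 0.165, -0.04, 0.004, 0, 0, 0, 0, 0.165, -0.04, 0.004, 0])

```text
clock: 2.85
position: [0.7123, -0.0701, 0.0834]
ee_rot: [2.219, 2.219, 0.006]
force: [4.9, -0.7, 6.2]
width: 0.005
gripper_force: 3.3
```

Call:
arm_command(deltas=[0, 0, 0, 0, 0, -0.001, 0, 0, 0, 0, 0, 0, -0.001, 0, 0, 0, 0, 0, 0, -0.001, 0])

```text
clock: 3.15
position: [0.7124, -0.07, 0.0834]
ee_rot: [2.218, 2.218, 0.007]
force: [3.4, -0.7, 11.8]
width: 0.005
gripper_force: 5.9
```

Call:
arm_command(deltas=[0, 0, 0.09, 0, 0, 0.05, 0, 0, 0, 0.18, 0, 0, 0.1, 0, 0, 0, 0.27, 0, 0, 0.15, 0, 0, 0, 0.36, -0.02, 0.02, 0.17, 0, 0, 0, 0.45, -0.05, 0.06, 0.17, 0, 0, 0, 0.54, -0.08, 0.1, 0.17, 0, 0, 0, 0.63, -0.11, 0.14, 0.17, 0, 0, 0, 0.72, -0.14, 0.18, 0.17, 0, 0, 0, 0.81, -0.165, 0.215, 0.17, 0, 0, 0, 0.9, -0.167, 0.215, 0.13, 0, 0, 0, 1.0, -0.167, 0.215, 0.08, 0, 0, 0, 1.0, -0.167, 0.215, 0.04, 0, 0, 0, 1.0, -0.167, 0.215, 0.02, 0, 0, 0, 1.0, -0.167, 0.215, 0.01, 0, 0, 0, 1.0, -0.167, 0.215, 0.008, 0, 0, 0, 1.0, -0.167, 0.215, 0.006, 0, 0, 0, 1.0, -0.167, 0.215, 0.006, 0])

```text
clock: 4.85
position: [0.5436, 0.1452, 0.0878]
ee_rot: [0.0, 3.14, 0.001]
force: [0.3, -0.6, 0.0]
width: 0.003
gripper_force: 0.0
```

Run:
```python
from h import *
st=sensors.observe();print(st["position"],st["joints"].round(2),st["force"])
```

```text
[0.54364816 0.14524727 0.08780913] [-0.1   0.54 -0.36  1.87  0.27  0.77  0.97] [ 0.27256652 -0.61552668  0.04660518]
```

Call:
arm_command(deltas=[0, 0, 0, 0, 0, -0.002, 0, 0, 0, 0, 0, 0, -0.004, 0, 0, 0, 0, 0, 0, -0.004, 0])

```text
clock: 5.15
position: [0.5437, 0.1452, 0.0843]
ee_rot: [0.0, 3.14, 0.0]
force: [-3.5, -1.3, 14.2]
width: 0.004
gripper_force: 6.8
```

Call:
arm_command(deltas=[0, 0, 0, 0, 0, -0.002, 0, 0, 0, 0, 0, 0, -0.002, 0, 0, 0, 0, 0, 0, -0.002, 0])

```text
clock: 5.45
position: [0.5436, 0.1453, 0.0837]
ee_rot: [0.0, 3.139, -0.0]
force: [-9.5, -3.4, 31.3]
width: 0.005
gripper_force: 15.6
```

Call:
arm_command(deltas=[0, 0, 0, 0, 0, 0.05, 0, 0, 0, -0.09, 0, 0, 0.1, 30, 0, 0, -0.17, 0.02, 0.02, 0.15, 50, 0, 0, -0.17, 0.045, 0.044, 0.17, 50, 0, 0, -0.17, 0.045, 0.044, 0.17, 50, 0, 0, -0.17, 0.045, 0.044, 0.17, 50, 0, 0, -0.17, 0.045, 0.044, 0.17, 50], force=12)

```text
clock: 6.15
position: [0.587, 0.188, 0.2495]
ee_rot: [-0.418, -3.112, 0.002]
force: [0.5, -0.1, -0.3]
width: 0.482
gripper_force: 0.0
```

Run:
```python
from h import *
c=optics.calibration("wrist");w=optics.get_image("wrist")
K=np.array(c["camera_matrix"]);pr=lambda p:cv2.projectPoints(np.array([p],float),np.array(c["rvec"]),np.array(c["tvec"]),K,None)[0].ravel().round(1)
print(pr((.54,.19,.112)),pr((.43,.24,.199)));st=sensors.observe();print(st["position"])
np.save("wc.npy",c,allow_pickle=True)
cv2.imwrite("pics/w3.png",w)
```

```text
[266.3 137.7] [ 300.7 -117.6]
[0.58697337 0.18777415 0.24943148]
```

View pics/w3.png

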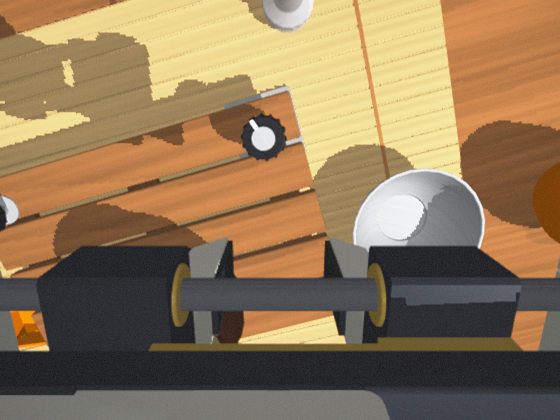

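The knob top is clear at (263,137), with its white pointer going up and to the left. The tamper's foot is at (288,8) and the right knob is at the left edge, about (2,212).

Run:
```python
from h import *
c=np.load("wc.npy",allow_pickle=True).item()
g=cv2.imread("pics/w3.png");m=(g.max(2)<60).astype(np.uint8);m[:, :230]=0;m[:,300:]=0;m[:100]=0;m[180:]=0
k=max(cv2.findContours(m,0,2)[0],key=cv2.contourArea);(x,y),r=cv2.minEnclosingCircle(k);print(x,y,r)
for z in(.109,.112,.115):print(onz("wrist",(x,y),z,c))
# knob scale -> height: 34mm dia
o,d=ray("wrist",(x,y),c);D=.034/(2*r)*354.8;print("depth",D)
for p in((263,138),(250,122)):print(onz("wrist",p,.112,c))
print("bcorner",onz("wrist",(289,91),.065,c),onz("wrist",(303,140),.065,c))
```

```text
263.5212707519531 136.56382751464844 22.70435905456543
[0.5388 0.188  0.109 ]
[0.5386 0.1882 0.112 ]
[0.5384 0.1884 0.115 ]
depth 0.26565823705942304
[0.5395 0.1875 0.112 ]
[0.5254 0.1813 0.112 ]
bcorner [0.5104 0.2171 0.065 ] [0.5544 0.2185 0.065 ]
```

Call:
arm_command(deltas=[0, 0, 0, -0.025, 0, -0.02, 50, 0, 0, 0, -0.048, 0, -0.05, 50, 0, 0, 0, -0.048, 0, -0.1, 50, 0, 0, 0, -0.048, 0, -0.135, 50, 0, 0, 0, -0.048, 0, -0.145, 50, 0, 0, 0, -0.048, 0, -0.145, 50, 0, 0, 0, -0.048, 0, -0.145, 50])

```text
clock: 6.9
position: [0.5408, 0.1892, 0.107]
ee_rot: [0.419, 3.112, 0.001]
force: [-0.2, 0.4, 0.4]
width: 0.544
gripper_force: 0.0
```

Call:
arm_command(deltas=[0, 0, 0, 0, 0, 0, 40, 0, 0, 0, 0, 0, 0, 37, 0, 0, 0, 0, 0, 0, 30, 0, 0, 0, 0, 0, 0, 30, 0, 0, 0, 0, 0, 0, 30], force=12)

```text
clock: 7.4
position: [0.5405, 0.1886, 0.1068]
ee_rot: [0.419, 3.112, -0.0]
force: [-0.9, -2.0, 6.2]
width: 0.366
gripper_force: 12.0
```

Call:
arm_command(deltas=[0, 0, 0.08, 0, 0, 0, 30, 0, 0, 0.16, 0, 0, 0, 30, 0, 0, 0.24, 0, 0, 0, 30, 0, 0, 0.32, 0, 0, 0, 30, 0, 0, 0.32, 0, 0, 0, 30, 0, 0, 0.32, 0, 0, 0, 30])

```text
clock: 8.0
position: [0.5403, 0.1892, 0.1067]
ee_rot: [-0.37, 3.119, 0.001]
force: [-2.2, -1.0, 6.9]
width: 0.362
gripper_force: 12.0
```

Call:
arm_command(deltas=[0, 0, 0, 0, 0, 0, 50, 0, 0, 0, 0, 0, 0, 50, 0, 0, 0, 0, 0, 0, 50, 0, 0, 0, 0, 0, 0.04, 50, 0, 0, 0, 0, 0, 0.08, 50, 0, 0, 0, 0, 0, 0.08, 50])

```text
clock: 8.6
position: [0.5425, 0.1908, 0.1909]
ee_rot: [-0.368, 3.112, 0.004]
force: [0.3, 1.1, -0.0]
width: 0.544
gripper_force: 0.0
```

Call:
arm_command(deltas=[0, 0, 0.09, 0, 0, 0.04, 50, 0, 0, 0.18, 0.005, -0.02, 0.06, 50, 0, 0, 0.27, 0.01, -0.06, 0.06, 50, 0, 0, 0.36, 0.015, -0.11, 0.06, 50, 0, 0, 0.45, 0.02, -0.16, 0.06, 50, 0, 0, 0.54, 0.02, -0.2, 0.06, 50, 0, 0, 0.57, 0.02, -0.218, 0.06, 50, 0, 0, 0.57, 0.02, -0.218, 0.06, 50, 0, 0, 0.57, 0.02, -0.218, 0.06, 50])

```text
clock: 9.5
position: [0.5598, -0.0289, 0.2453]
ee_rot: [1.681, -2.654, -0.001]
force: [0.1, 0.2, 0.6]
width: 0.545
gripper_force: 0.0
```

```bash
cat > knob.py <<'E'
from h import *
import sys
g0=np.array(eval(sys.argv[1]))
st=sensors.observe();c=optics.calibration("wrist");g=optics.get_image("wrist")
K=np.array(c["camera_matrix"]);u=cv2.projectPoints(g0[None],np.array(c["rvec"]),np.array(c["tvec"]),K,None)[0].ravel()
m=(g.max(2)<60).astype(np.uint8);q=np.zeros_like(m);cv2.circle(q,tuple(int(v) for v in u),32,1,-1);m&=q
k=max(cv2.findContours(m,0,2)[0],key=cv2.contourArea);(x,y),r=cv2.minEnclosingCircle(k);print("pred",u,"found",x,y,r)
p=onz("wrist",(x,y),g0[2],c);print("knob",p,"tcp",st["position"],"delta",p-st["position"],"j",st["joints"].round(2))
cv2.imwrite("pics/"+sys.argv[2],g)
E
python3 knob.py "(.542,-.071,.107)" w4.png
```

```text
pred [277.06357014 139.81140088] found 283.5 135.5 19.81171226501465
knob [ 0.5361 -0.0719  0.107 ] tcp [ 0.5598183  -0.02886658  0.24533619] delta [-0.0237183  -0.04303342 -0.13833619] j [ 0.44  0.41 -0.66  1.69  0.27  1.13  2.4 ]
```

View pics/w4.png

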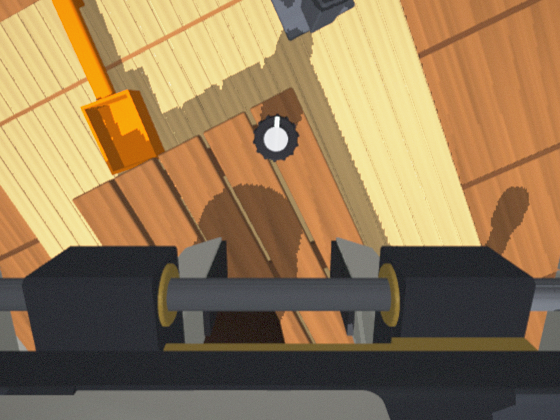

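The knob is at (276,138) with its pointer straight up, and the post's foot is at about (310,20). The dark mask was pulled off by shadow, so I'm using the eye-read centre, about (0.542, -0.0715).

Call:
arm_command(deltas=[0, 0, 0, -0.019, -0.044, 0, 50, 0, 0, 0, -0.019, -0.044, -0.05, 50, 0, 0, 0, -0.019, -0.044, -0.1, 50, 0, 0, 0, -0.019, -0.044, -0.13, 50, 0, 0, 0, -0.019, -0.044, -0.141, 50, 0, 0, 0, -0.019, -0.044, -0.141, 50, 0, 0, 0, -0.019, -0.044, -0.141, 50])

```text
clock: 10.25
position: [0.5422, -0.0719, 0.1062]
ee_rot: [-1.684, 2.65, -0.001]
force: [1.1, 0.4, -0.4]
width: 0.547
gripper_force: 0.0
```

Call:
arm_command(deltas=[0, 0, 0, 0, 0, 0, 40, 0, 0, 0, 0, 0, 0, 37, 0, 0, 0, 0, 0, 0, 30, 0, 0, 0, 0, 0, 0, 30, 0, 0, 0, 0, 0, 0, 30])

```text
clock: 10.75
position: [0.5413, -0.0731, 0.1052]
ee_rot: [-1.683, 2.652, -0.001]
force: [-1.1, 0.5, 3.9]
width: 0.368
gripper_force: 12.0
```

Call:
arm_command(deltas=[0, 0, -0.09, 0, 0, -0.0003, 30, 0, 0, -0.18, 0, 0, -0.0006, 30, 0, 0, -0.27, 0, 0, -0.0008, 30, 0, 0, -0.36, 0, 0, -0.001, 30, 0, 0, -0.45, 0, 0, -0.0013, 30, 0, 0, -0.54, 0, 0, -0.0016, 30, 0, 0, -0.63, 0, 0, -0.0018, 30, 0, 0, -0.72, 0, 0, -0.0021, 30, 0, 0, -0.75, 0, 0, -0.0022, 30, 0, 0, -0.75, 0, 0, -0.0022, 30])

```text
clock: 11.75
position: [0.5405, -0.072, 0.1026]
ee_rot: [-0.074, -3.14, -0.001]
force: [-3.3, 3.8, 5.7]
width: 0.366
gripper_force: 12.0
```

Call:
arm_command(deltas=[0, 0, 0, 0, 0, 0, 50, 0, 0, 0, 0, 0, 0, 50, 0, 0, 0, 0, 0, 0, 50, 0, 0, 0.09, 0, 0, 0.015, 50, 0, 0, 0.18, 0, 0, 0.015, 50, 0, 0, 0.27, 0, 0, 0.015, 50, 0, 0, 0.36, 0, 0, 0.015, 50, 0, 0, 0.45, 0, 0, 0.015, 50, 0, 0, 0.54, 0, 0, 0.015, 50, 0, 0, 0.63, 0, 0, 0.015, 50, 0, 0, 0.72, 0, 0, 0.015, 50, 0, 0, 0.75, 0, 0, 0.01, 50, 0, 0, 0.75, 0, 0, 0, 50, 0, 0, 0.75, 0, 0, 0, 50])

```text
clock: 13.15
position: [0.5401, -0.0735, 0.1011]
ee_rot: [1.679, -2.653, -0.002]
force: [-0.1, -0.5, 0.7]
width: 0.545
gripper_force: 0.0
```

Call:
arm_command(deltas=[0, 0, 0, 0, 0, 0, 40, 0, 0, 0, 0, 0, 0, 37, 0, 0, 0, 0, 0, 0, 30, 0, 0, 0, 0, 0, 0, 30, 0, 0, 0, 0, 0, 0, 30])

```text
clock: 13.65
position: [0.5412, -0.073, 0.1028]
ee_rot: [-1.683, 2.652, -0.0]
force: [0.7, -0.4, 0.7]
width: 0.366
gripper_force: 12.0
```

Call:
arm_command(deltas=[0, 0, -0.09, 0, 0, -0.0003, 30, 0, 0, -0.18, 0, 0, -0.0006, 30, 0, 0, -0.27, 0, 0, -0.0008, 30, 0, 0, -0.36, 0, 0, -0.001, 30, 0, 0, -0.45, 0, 0, -0.0013, 30, 0, 0, -0.54, 0, 0, -0.0016, 30, 0, 0, -0.63, 0, 0, -0.0018, 30, 0, 0, -0.7, 0, 0, -0.002, 30, 0, 0, -0.7, 0, 0, -0.002, 30, 0, 0, -0.7, 0, 0, -0.002, 30])

```text
clock: 14.65
position: [0.5407, -0.072, 0.1006]
ee_rot: [0.056, -3.14, -0.001]
force: [-2.3, 4.5, 1.9]
width: 0.367
gripper_force: 12.0
```

Call:
arm_command(deltas=[0, 0, 0, 0, 0, 0, 50, 0, 0, 0, 0, 0, 0, 50, 0, 0, 0, 0, 0, 0, 50, 0, 0, 0, 0, 0, 0.04, 50, 0, 0, 0, 0, 0, 0.04, 0, 0, 0, 0, 0, 0.041, 0.04, 0, 0, 0, 0, 0, 0.041, 0.04, 0, 0, 0, 0, 0, 0.041, 0.04, 0, 0, 0, 0, 0, 0.041, 0.02, 0, 0, 0, 0, 0, 0.041, -0.005, 0, 0, 0, 0, 0, 0.041, -0.01, 0, 0, 0, 0, 0, 0.041, -0.01, 0])

```text
clock: 15.85
position: [0.5403, -0.033, 0.0898]
ee_rot: [0.048, -3.139, 0.001]
force: [0.4, 0.6, 0.3]
width: 0.005
gripper_force: 0.0
```

Call:
arm_command(deltas=[0, 0, 0, 0, 0, -0.003, 0, 0, 0, 0, 0, 0, -0.006, 0, 0, 0, 0, 0, 0, -0.007, 0, 0, 0, 0, 0, 0, -0.007, 0])

```text
clock: 16.25
position: [0.5413, -0.0321, 0.0838]
ee_rot: [-0.049, 3.141, -0.0]
force: [0.4, -0.2, 1.1]
width: 0.005
gripper_force: 0.0
```

Call:
arm_command(deltas=[0, 0, 0, 0, 0, -0.001, 0, 0, 0, 0, 0, 0, -0.001, 0, 0, 0, 0, 0, 0, -0.001, 0])

```text
clock: 16.55
position: [0.541, -0.0322, 0.083]
ee_rot: [-0.049, 3.141, -0.001]
force: [-2.6, -0.8, 5.2]
width: 0.004
gripper_force: 2.7
```

Call:
arm_command(deltas=[0, 0, 0, 0, 0, -0.001, 0, 0, 0, 0, 0, 0, -0.001, 0, 0, 0, 0, 0, 0, -0.001, 0])

```text
clock: 16.85
position: [0.5409, -0.0322, 0.0827]
ee_rot: [-0.049, 3.141, -0.001]
force: [-5.8, -1.0, 15.2]
width: 0.007
gripper_force: 7.5
```

Call:
arm_command(deltas=[0, 0, 0, 0, 0, 0.03, 0, 0, 0, 0, 0.002, 0.045, 0.04, 0, 0, 0, 0, 0.002, 0.09, 0.04, 0, 0, 0, 0, 0.002, 0.135, 0.04, 0, 0, 0, 0, 0.002, 0.177, 0.03, 0, 0, 0, 0, 0.002, 0.177, 0.008, 0, 0, 0, 0, 0.002, 0.177, 0.004, 0, 0, 0, 0, 0.002, 0.177, 0.002, 0, 0, 0, 0, 0.002, 0.177, 0.001, 0, 0, 0, 0, 0.002, 0.177, 0.001, 0])

```text
clock: 17.85
position: [0.5421, 0.1451, 0.0836]
ee_rot: [0.048, -3.14, -0.001]
force: [-4.5, 2.5, 6.5]
width: 0.008
gripper_force: 3.4
```

Call:
arm_command(deltas=[0, 0, 0, 0, 0, -0.001, 0, 0, 0, 0, 0, 0, -0.001, 0, 0, 0, 0, 0, 0, -0.001, 0])

```text
clock: 18.15
position: [0.5423, 0.145, 0.0833]
ee_rot: [0.048, -3.141, -0.001]
force: [-8.6, 2.5, 16.8]
width: 0.005
gripper_force: 8.1
```

The left front is now level with the rear (0.0835 against 0.0834). The right front is about 0.6–0.7 mm low and gives under light load, so I'll add about 21° clockwise there.

Call:
arm_command(deltas=[0, 0, 0, 0, 0, 0.04, 0, 0, 0, 0.06, 0, -0.045, 0.06, 30, 0, 0, 0.12, 0, -0.09, 0.06, 50, 0, 0, 0.18, 0, -0.135, 0.06, 50, 0, 0, 0.23, 0, -0.18, 0.06, 50, 0, 0, 0.23, -0.001, -0.218, 0.06, 50, 0, 0, 0.23, -0.001, -0.218, 0.06, 50, 0, 0, 0.23, -0.001, -0.218, 0.03, 50, 0, 0, 0.23, -0.001, -0.218, 0.0205, 50, 0, 0, 0.23, -0.001, -0.218, 0.0205, 50, 0, 0, 0.23, -0.001, -0.218, 0.0205, 50])

```text
clock: 19.25
position: [0.5422, -0.0728, 0.1026]
ee_rot: [-0.613, 3.081, 0.0]
force: [-0.0, 0.2, -0.5]
width: 0.543
gripper_force: 0.0
```

Call:
arm_command(deltas=[0, 0, 0, 0, 0, 0, 40, 0, 0, 0, 0, 0, 0, 37, 0, 0, 0, 0, 0, 0, 30, 0, 0, 0, 0, 0, 0, 30, 0, 0, 0, 0, 0, 0, 30])

```text
clock: 19.75
position: [0.542, -0.0724, 0.1023]
ee_rot: [-0.614, 3.081, 0.001]
force: [-1.6, 3.2, 2.9]
width: 0.367
gripper_force: 12.0
```

Call:
arm_command(deltas=[0, 0, -0.08, 0, 0, -0.0002, 30, 0, 0, -0.16, 0, 0, -0.0004, 30, 0, 0, -0.23, 0, 0, -0.0006, 30, 0, 0, -0.23, 0, 0, -0.0006, 30, 0, 0, -0.23, 0, 0, -0.0006, 30])

```text
clock: 20.25
position: [0.5422, -0.0722, 0.102]
ee_rot: [-0.05, 3.141, 0.001]
force: [-2.5, 4.1, 7.4]
width: 0.371
gripper_force: 12.0
```

Call:
arm_command(deltas=[0, 0, 0, 0, 0, 0, 50, 0, 0, 0, 0, 0, 0, 50, 0, 0, 0, 0, 0, 0, 50, 0, 0, 0, 0, 0, 0.04, 50, 0, 0, 0, 0, 0, 0.04, 0, 0, 0, 0, 0, 0.041, 0.04, 0, 0, 0, 0, 0, 0.041, 0.04, 0, 0, 0, 0, 0, 0.041, 0.04, 0, 0, 0, 0, 0, 0.041, 0.02, 0, 0, 0, 0, 0, 0.041, -0.01, 0, 0, 0, 0, 0, 0.041, -0.015, 0, 0, 0, 0, 0, 0.041, -0.0175, 0, 0, 0, 0, 0, 0.041, -0.0175, 0])

```text
clock: 21.55
position: [0.5419, -0.0328, 0.0843]
ee_rot: [0.048, -3.141, 0.001]
force: [-0.6, 0.4, -0.3]
width: 0.002
gripper_force: 0.0
```

Call:
arm_command(deltas=[0, 0, 0, 0, 0, -0.0008, 0, 0, 0, 0, 0, 0, -0.0008, 0, 0, 0, 0, 0, 0, -0.0008, 0])

```text
clock: 21.85
position: [0.5426, -0.0321, 0.0837]
ee_rot: [-0.049, 3.14, -0.0]
force: [0.5, 0.3, 0.0]
width: 0.007
gripper_force: 0.6
```

Call:
arm_command(deltas=[0, 0, 0, 0, 0, -0.0006, 0, 0, 0, 0, 0, 0, -0.0006, 0, 0, 0, 0, 0, 0, -0.0006, 0])

```text
clock: 22.15
position: [0.5425, -0.0322, 0.0834]
ee_rot: [-0.049, 3.14, -0.0]
force: [-1.6, -1.6, 8.6]
width: 0.004
gripper_force: 4.0
```

Call:
arm_command(deltas=[0, 0, 0, 0, 0, -0.0008, 0, 0, 0, 0, 0, 0, -0.0008, 0, 0, 0, 0, 0, 0, -0.0008, 0])

```text
clock: 22.45
position: [0.5424, -0.0322, 0.0832]
ee_rot: [-0.049, 3.14, -0.001]
force: [-4.6, -0.6, 16.0]
width: 0.007
gripper_force: 8.1
```

Call:
arm_command(deltas=[0, 0, 0, 0, 0, -0.0008, 0, 0, 0, 0, 0, 0, -0.0008, 0, 0, 0, 0, 0, 0, -0.0008, 0])

```text
clock: 22.75
position: [0.5424, -0.0322, 0.083]
ee_rot: [-0.049, 3.14, -0.001]
force: [-7.9, -1.3, 23.4]
width: 0.004
gripper_force: 12.1
```

Call:
arm_command(deltas=[0, 0, 0, 0, 0, 0.03, 0, 0, 0, 0, 0, 0.045, 0.04, 0, 0, 0, 0, 0, 0.09, 0.04, 0, 0, 0, 0, 0, 0.135, 0.04, 0, 0, 0, 0, 0, 0.177, 0.03, 0, 0, 0, 0, 0, 0.177, 0.008, 0, 0, 0, 0, 0, 0.177, 0.004, 0, 0, 0, 0, 0, 0.177, 0.003, 0, 0, 0, 0, 0, 0.177, 0.0025, 0, 0, 0, 0, 0, 0.177, 0.0025, 0])

```text
clock: 23.75
position: [0.5423, 0.144, 0.0838]
ee_rot: [-0.047, 3.141, -0.0]
force: [-0.1, -0.2, -0.3]
width: 0.007
gripper_force: 0.0
```

Call:
arm_command(deltas=[0, 0, 0, 0, 0, -0.0007, 0, 0, 0, 0, 0, 0, -0.0007, 0, 0, 0, 0, 0, 0, -0.0007, 0])

```text
clock: 24.05
position: [0.5423, 0.144, 0.0835]
ee_rot: [-0.047, 3.141, -0.001]
force: [-2.6, -1.4, 7.2]
width: 0.004
gripper_force: 3.9
```

Call:
arm_command(deltas=[0, 0, 0, 0, 0, -0.0007, 0, 0, 0, 0, 0, 0, -0.0007, 0, 0, 0, 0, 0, 0, -0.0007, 0])

```text
clock: 24.35
position: [0.5423, 0.144, 0.0834]
ee_rot: [-0.047, 3.14, -0.001]
force: [-4.4, -2.6, 15.1]
width: 0.012
gripper_force: 7.1
```

Call:
arm_command(deltas=[0, 0, 0, 0, 0, -0.0007, 0, 0, 0, 0, 0, 0, -0.0007, 0, 0, 0, 0, 0, 0, -0.0007, 0])

```text
clock: 24.65
position: [0.5423, 0.144, 0.0832]
ee_rot: [-0.047, 3.14, -0.001]
force: [-7.6, -2.8, 21.5]
width: 0.006
gripper_force: 10.6
```

All three touch points now agree to within about 0.1 mm, and the board doesn't give under light load. I'll retreat and take a last look.

Call:
arm_command(deltas=[0, 0, 0, 0, 0, 0.05, 0, 0, 0, 0, 0, 0, 0.1, 0, 0, 0, 0, 0, 0, 0.15, 0, 0, 0, 0, 0, 0, 0.2, 0, 0, 0, 0, 0, 0, 0.24, 0, 0, 0, 0, -0.03, -0.04, 0.26, 0, 0, 0, 0, -0.06, -0.08, 0.27, 0, 0, 0, 0, -0.08, -0.12, 0.28, 0, 0, 0, 0, -0.08, -0.12, 0.28, 0, 0, 0, 0, -0.08, -0.12, 0.28, 0])

```text
clock: 25.65
position: [0.4617, 0.0234, 0.3622]
ee_rot: [-0.043, 3.139, -0.001]
force: [0.9, 0.4, -0.9]
width: 0.004
gripper_force: 0.0
```

Run:
```python
from h import *
s=optics.get_image("side");b=cv2.imread("pics/side.png")
cv2.imwrite("pics/c5.png",np.hstack([cv2.resize(g[160:320,170:350],None,fx=2.2,fy=2.2,interpolation=cv2.INTER_CUBIC) for g in(b,s)]))
```

```text
(no output)
```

View pics/c5.png

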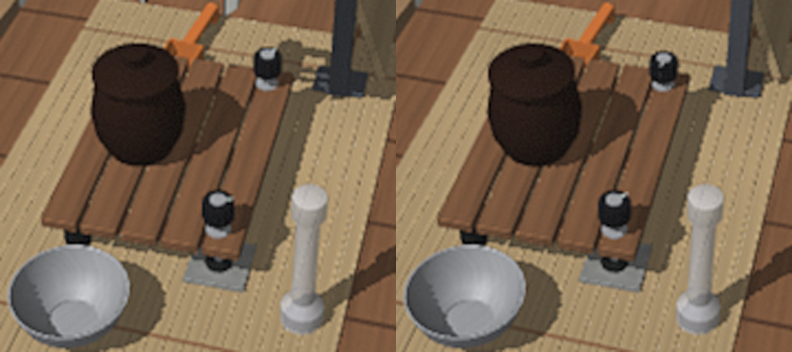

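Before and after side by side: the stand, jar with lid (536,105), tamper (700,260), bowl and scoop haven't moved. Only the knobs have turned, and the right knob (663,68) sits lower. I'll hand it in now.

```bash
python3 -c "
from cell import arm
print(arm.sign_off())"
```

```text
the job is handed in; nothing more can be done
None
```

I handed the job in at about 26 s: I turned the left foot about 29° counterclockwise and the right about 150° clockwise, after which the board height at both front corners matched the rear right to about 0.1 mm with no visible rocking; I did not touch-check the rear left corner, and the stand, jar and surroundings looked unmoved in the last picture.

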